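# Draw the sagging bolt of the resist cage and hold its gate half open

## Task

Open the small barred bottle cage on the left of the bench for a colleague. First clear the gate's swing: put the two metal offcuts lying in front of it into the steel scrap pan. Then take the upright knob of the gate's bolt, lift the sagging bolt over the bent-up lip of its keeper while drawing it back toward the hinge, pull the self-closing gate about half way open (45 degrees) and finish still holding it there, with the bolt drawn; leave the other things on the bench where they stand.

Things in the scene. Friction and masses are not known exactly. Their poses are not given: they have to be found in the camera images.
- knob (a point): Grip point of the bolt's upright steel knob, which stands in front of the gate: a cylinder 16 mm across from 19 mm below this point to 17 mm above, a 21 mm flange on top. A stem joins it to the bolt 55 mm below. The point is 25 mm above the cage roof (roof 152 mm above the bench) and 12.5 mm out from the gate's face. Axes are the gate's: x into the cage, y from hinge to keeper, z up.
- bolt_nose (a point): Axis of the bolt at its keeper end. The bolt is a 10 mm round bar, 0.16 kg, along the gate's top rail in two tall worn guide straps, in which it can slide and be lifted; this end is turned down to 15 mm below the axis and hangs behind the keeper's bent-up lip. Axes are the gate's, as for the knob.
- gate_hinge (a point): Point on the gate's upright hinge axis, at the height of the knob (177 mm above the bench). Axes as for the knob, turning with the gate. With the bolt not drawn, the knob lies 125 mm from it along y and 19.5 mm along -x. The gate is 190 mm wide, 14 mm thick, and reaches 146 mm above the bench.
- keeper_mouth (a point): Centre of the mouth of the keeper (on the latch post) on the sagging bolt's axis, 122 mm above the bench. Axes: x into the cage, y from hinge to latch post, z up. A closed steel loop 26 mm long, sticking out 25 mm; its top is 155 mm above the bench. The bent-up lip stands just inside the mouth: the bolt must be lifted 9 mm to pass over it and drawn about 25 mm before the gate can open.
- gate (a joint): Gate angle in rad: 0 shut, positive as it opens away from the cage (counter-clockwise seen from above, about the hinge axis), at most 1.4. A spring closes it: it takes about 2 N at the knob to start and 5 N at 45 degrees.
- bolt (a joint): How far the bolt is drawn toward the hinge, in m: near 0 as it stands in the keeper (0 to 0.004 at the start), 0.045 fully drawn. It moves along the gate's -y with about 1 N of friction and stays where it is left along its length.
- bolt_lift (a joint): How far the bolt is lifted, in m: 0 hanging down (sagging), at most 0.016. It drops by its own weight when let go.
- channel_center (a point): Centre (14 mm above its underside) of the aluminium U-channel offcut: 46 mm long (x), 26 mm wide (y), 28 mm high, open upward, walls 3 mm, 45 g nominal. It lies on the bench in front of the gate.
- tube_center (a point): Centre (13 mm above its underside) of the aluminium square-tube offcut: 36 mm long (x, the open ends), 26 mm wide (y), 26 mm high, 45 g nominal. It lies on the bench in front of the gate.
- pan: Open steel scrap pan standing loose on the bench, to the right; origin at the centre of its underside; outside 125 mm (x) by 175 mm (y), 42 mm high with a 3 mm round bead on the rim, walls and floor 3 mm thick; 0.6 kg.
- swab_tub: Round tub of swabs with a lid, 58 mm across, 68 mm high; origin under its centre. Bystander.
- wafer_carrier: Flat round single-wafer carrier, 63 mm across, 12 mm high; origin under its centre. Bystander.
- spare_chuck: White mushroom-shaped spare chuck, 44 mm across, 36 mm high; origin under its centre. Bystander, between hot plate and spin coater.
- slide_box: Small carton of cover slides, 80 x 32 x 36 mm; origin under its centre. Bystander, in front of the spin coater.
- wafer_tub: Screw-top wafer tub, 68 mm across, 46 mm high; origin under its centre. Bystander.
- beaker: Glass beaker, 54 mm across, 70 mm high; origin under its centre. Bystander.
- offcut_channel: The channel offcut itself (see its centre point); origin under its centre.
- offcut_tube: The tube offcut itself (see its centre point); origin under its centre.

How it is judged (in metres and radians):
On the way, in this order (a step that is already met when the one before it is completed fails the run):
1. both offcuts lie in the scrap pan, let go, with the gate still bolted (x of channel_center in the frame of pan between -0.058 and 0.058 m and y of channel_center in the frame of pan between -0.083 and 0.083 m and z of each of channel_center, tube_center in the frame of pan below 0.042 m and x of tube_center in the frame of pan between -0.058 and 0.058 m and y of tube_center in the frame of pan between -0.083 and 0.083 m and value of joint bolt below 0.012 m and contact force between the fingers and offcut_channel below 0.1 N and contact force between the fingers and offcut_tube below 0.1 N), for 0.2 s.
2. the bolt is drawn clear of the keeper (value of joint bolt above 0.027 m), for 0.1 s.
At the end, for the whole second after the job is handed in: The gate stands still, 0.6 to 1.0 rad (34 to 57 degrees) open, held by the fingers alone (on the gate or its bolt, at least 1 N) and resting on nothing else; the bolt is drawn at least 22 mm; both offcuts lie in the scrap pan (centres inside its walls and below its rim) (x of channel_center in the frame of pan between -0.058 and 0.058 m and y of channel_center in the frame of pan between -0.083 and 0.083 m and z of each of channel_center, tube_center in the frame of pan below 0.042 m and x of tube_center in the frame of pan between -0.058 and 0.058 m and y of tube_center in the frame of pan between -0.083 and 0.083 m and value of joint gate between 0.6 and 1 rad and velocity of joint gate between -0.1 and 0.1 rad/s and value of joint bolt above 0.022 m and contact force between the fingers and gate above 1 N and contact force between gate and offcut_channel below 0.2 N and contact force between gate and offcut_tube below 0.2 N and contact force between gate and pan below 0.2 N and contact force between gate and swab_tub below 0.2 N and contact force between gate and wafer_carrier below 0.2 N and contact force between gate and spare_chuck below 0.2 N and contact force between gate and slide_box below 0.2 N and contact force between gate and wafer_tub below 0.2 N and contact force between gate and beaker below 0.2 N); the arm keeps its last pose, push and grip.
It fails at once if a bystander is pushed more than 4 cm or knocked over (distance of any of swab_tub, wafer_carrier, spare_chuck, slide_box, wafer_tub, beaker from where it was at the start of the episode above 0.04 m or angle between any of swab_tub, wafer_carrier, spare_chuck, slide_box, wafer_tub, beaker's own z axis and vertical above 0.6 rad).
It fails at once if the scrap pan is tipped or dragged away (more than 6 cm) (distance of pan from where it was at the start of the episode above 0.06 m or angle between pan's own z axis and vertical above 0.5 rad).
It also fails if it takes over 59 s, if anything falls off the work surface, if the arm or the gripper's body presses on something with over 40 N, if the wrist force passes 120 N, or if a joint passes its speed limit or range.

## Robot

A 6-joint arm with a two-finger parallel gripper is mounted at the origin on a cart in front of the work surface, level with it; the furniture and walls round the work are solid. World frame = base frame: x ahead of the robot, y to its left, z up, the work surface at z = 0. Lengths are in m, angles in degrees, forces in N, time in s.
With the tool pointing down it reaches from about 0.275 to 1 m from the base axis. Payload 8.4 kg.
Tool frame: the origin (TCP) lies between the finger pads; the fingertips stand 14 mm ahead of it and the grasp point (between the pads) lies 5 mm behind it; z points along the fingers, y is the direction in which the jaws open and shut (so a half turn about z gives the same grasp; the last joint's range is limited). The gripper opens to 85 mm and grips with 20 to 120 N. Pads are 22 mm wide; open, the fingers measure 114 mm over their backs; the gripper's body (76 mm by 85 mm) begins 54 mm behind the grasp point. The pads swing forward as they close: fully open they stand 13 mm farther back than shut.
Start: joints at [-68.205, 20.225, 93.587, -0, 66.188, -0.138], TCP at [0.233, -0.58, 0.245] pointing down, gripper open.
Joint ranges: [-150.9, 150.9], [-52.94, 120.26], [3.33, 152.33], [-74.26, 254.26], [0, 154.13], [-172.89, 172.89]. Speed limits (degrees/s): [127.2, 127.2, 159.86, 180, 180, 180].

## Interface

Orientations are given as [roll, pitch, yaw] about the fixed x, y, z axes, in that order (R = Rz(yaw) Ry(pitch) Rx(roll)).
In Python, from bench import r gives the robot as it stands.
- The arm moves only by the shell command python3 -m pendant 'ROWS' [FORCE]. ROWS is JSON, a list of rows, each a list of 7 numbers: the closure, from 0 (fully open) to 1 (shut), then the shift along the tool's x, y, z in m, then the turn, a rotation vector about the tool's x, y, z in rad. A call has 1 to 8 rows; each row is the pose to reach, as a shift and turn from the pose commanded when the call began, along the tool's axes at that moment; what a row does not reach only later rows make up. A row lasts 1/10 s, in which the tool goes at most 50 mm and 8.59 degrees, less where a joint would pass 70% of its speed; a pose out of reach is approached as far as the arm can. A call with a gripper value outside its range is refused whole. The fingers move at their own pace and stop on an object; FORCE is the grip in N (left out, the last holds). Time passes only in rows, so rows that repeat a pose let the fingers close. It gives the time, the measured TCP pose, the force and the opening at its end, in the units of the state.
- r.get_state(): the state, without advancing time (a new reading comes with each control period).
- r.snapshot(name): name is "scene" or "top" or "wrist"; returns a dict with "pixels" (400x640x3 uint8, red, green, blue), "depth" (400x640 float32, m along the optical axis (not along the pixel's ray), 0 where there is no reading), "fx", "fy", "cx", "cy" (pixels), "dist_coeffs" ([k1, k2, p1, p2, k3] as OpenCV has them; the pictures are not rectified), "world_to_cam" (4x4, takes a point from world to camera coordinates). Camera axes: x right, y down, z forward; pixel columns grow to the right and rows downward; lengths in m; the calibration is good to about 2 mm. A picture is of the moment at which its call begins.
- r.close_job(): hands the job in, once; it reports no verdict.
The state is a dict: "t": time; "joint_positions": joint angles; "joint_vel": joint speeds; "joint_efforts": joint torques, N m; "ee_pos": TCP position; "tcp_rot": TCP orientation; "ft_force": force on the tool from outside, world axes, zero at the start; "ft_torque": the same for the moment, N m; "gripper_width": opening from 0.0 (shut) to 1.0 (fully open).
Only numpy, scipy, OpenCV 4.12 (cv2) and the standard library are available. Lean on these libraries where they do the work, as an engineer would, in place of code of your own. Each camera call takes 0.05 s, during which the arm holds its last target.

## Working session

There is one attempt and no reset: what is moved stays moved. The work goes in short steps, Python scripts to look and compute and a shell command to move; the robot and the scene stay as the last step left them, time stands still between calls to the robot, and variables do not carry over. Pictures are saved under pics/ and viewed, and the job is handed in when it is done.

```bash
mkdir -p pics; ls; cat > h.py <<'E'
import numpy as np,cv2,pickle
from bench import r
def snap(n,tag):
    s=r.snapshot(n); pickle.dump(s,open(f'pics/{tag}.pkl','wb'))
    cv2.imwrite(f'pics/{tag}.png',s['pixels'][:,:,::-1]); return s
def load(tag): return pickle.load(open(f'pics/{tag}.pkl','rb'))
def K(s): return np.array([[s['fx'],0,s['cx']],[0,s['fy'],s['cy']],[0,0,1.]])
def ray(s,u,v):
    p=cv2.undistortPoints(np.array([[[u,v]]],float),K(s),np.array(s['dist_coeffs']))[0,0]
    T=np.array(s['world_to_cam']);R=T[:3,:3];t=T[:3,3]
    return -R.T@t, R.T@np.array([p[0],p[1],1.])
def onz(s,u,v,z):
    o,d=ray(s,u,v); return o+d*(z-o[2])/d[2]
def dep(s,u,v):
    o,d=ray(s,u,v); return o+d*float(s['depth'][int(v),int(u)])
def proj(s,P):
    T=np.array(s['world_to_cam']);rv=cv2.Rodrigues(T[:3,:3])[0]
    return cv2.projectPoints(np.array(P,float).reshape(-1,1,3),rv,T[:3,3],K(s),np.array(s['dist_coeffs']))[0][:,0]
E
python3 - <<'E'
from h import *
for n in ['scene','top','wrist']:
    s=snap(n,n+'0'); print(n,np.round(s['world_to_cam'],3).tolist(),s['fx'],s['dist_coeffs'])
print(r.get_state())
E
```

```text
pics
scene [[-0.639, -0.769, 0.007, 0.239], [-0.49, 0.4, -0.775, 0.37], [0.593, -0.499, -0.632, 1.167], [0.0, 0.0, 0.0, 1.0]] 421.5091167237007 [-0.01220419  0.          0.          0.          0.        ]
top [[-0.017, -1.0, 0.02, -0.107], [-0.99, 0.014, -0.14, 0.517], [0.139, -0.023, -0.99, 1.518], [0.0, 0.0, 0.0, 1.0]] 504.39858669805454 [-0.11314996  0.          0.          0.          0.        ]
wrist [[0.373, -0.928, -0.002, -0.623], [-0.878, -0.353, 0.322, -0.042], [-0.3, -0.118, -0.947, 0.382], [0.0, 0.0, 0.0, 1.0]] 341.7954388716337 [-0.01070071  0.          0.          0.          0.        ]
{'t': 0.15, 'joint_positions': array([-6.82054149e+01,  2.02548708e+01,  9.36186087e+01, -6.46818133e-04,
        6.61882115e+01, -1.36161211e-01]), 'joint_vel': array([ 0.01550744, -0.17364762, -0.15001338,  0.0885563 , -0.08309761,
       -0.02889807]), 'joint_efforts': array([ 8.11451882e-04, -6.05638289e+01, -3.42337060e+01,  1.19176366e-04,
        6.15984405e-03,  1.41045618e-06]), 'ee_pos': array([ 0.23331079, -0.57944758,  0.24472286]), 'tcp_rot': array([-1.79938308e+02,  4.44869371e-04,  2.19310080e+01]), 'ft_force': array([-0.1158603 ,  0.08442842, -0.42438606]), 'ft_torque': array([ 0.03707969, -0.04276823, -0.00217914]), 'gripper_width': 1.0021941467120878}
```

View pics/scene0.png

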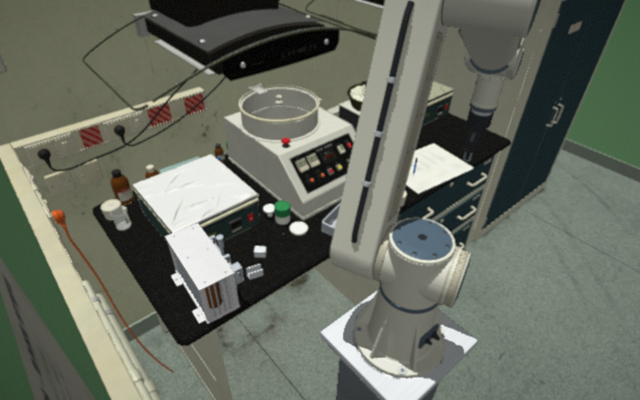

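View pics/top0.png

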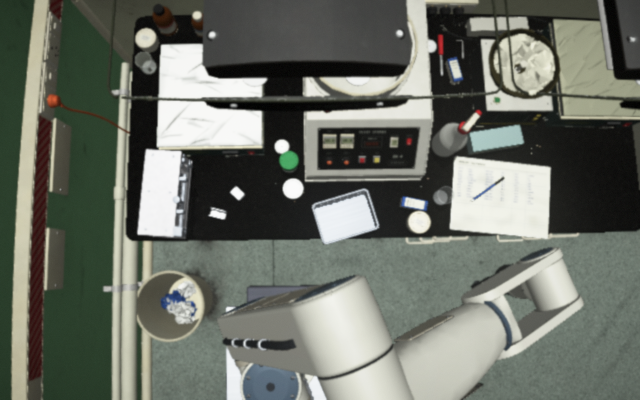

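View pics/wrist0.png

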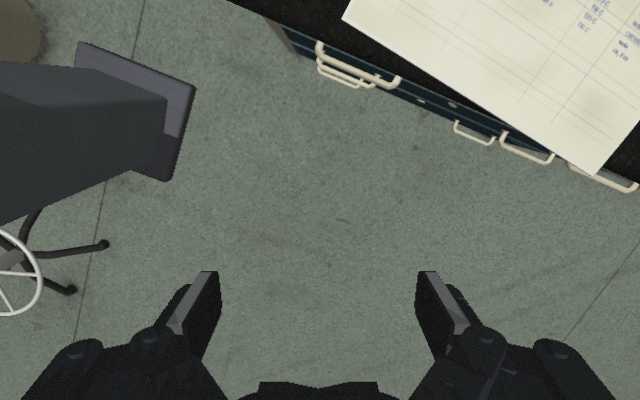

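The top view shows the cage at about (163,193), offcuts at (237,194) and (217,213), and the pan at (347,215). Next I'll enlarge it.

```bash
python3 - <<'E'
from h import *
s=load('top0'); a=s['pixels'][135:255,120:280,::-1]; cv2.imwrite('pics/topz.png',cv2.resize(a,None,fx=5,fy=5,interpolation=cv2.INTER_CUBIC))
s2=load('scene0'); a=s2['pixels'][210:330,150:310,::-1]; cv2.imwrite('pics/scz.png',cv2.resize(a,None,fx=5,fy=5,interpolation=cv2.INTER_CUBIC))
for p in [(237,194),(217,213),(348,213),(314,212),(367,191),(379,225),(323,243),(185,190),(160,190)]:
    print(p,onz(s,*p,0.0).round(3),dep(s,*p).round(3))
E
```

```text
(237, 194) [0.497 0.123 0.   ] [0.493 0.12  0.029]
(217, 213) [0.438 0.186 0.   ] [0.438 0.185 0.003]
(348, 213) [ 0.432 -0.225  0.   ] [ 0.432 -0.225 -0.   ]
(314, 212) [ 0.437 -0.118  0.   ] [ 0.433 -0.117  0.048]
(367, 191) [ 0.501 -0.287  0.   ] [ 0.495 -0.281  0.046]
(379, 225) [ 0.393 -0.322  0.   ] [ 0.393 -0.322 -0.004]
(323, 243) [ 0.34  -0.145  0.   ] [ 0.339 -0.144  0.021]
(185, 190) [0.512 0.288 0.   ] [0.509 0.282 0.025]
(160, 190) [0.513 0.368 0.   ] [0.492 0.325 0.153]
```

View pics/topz.png

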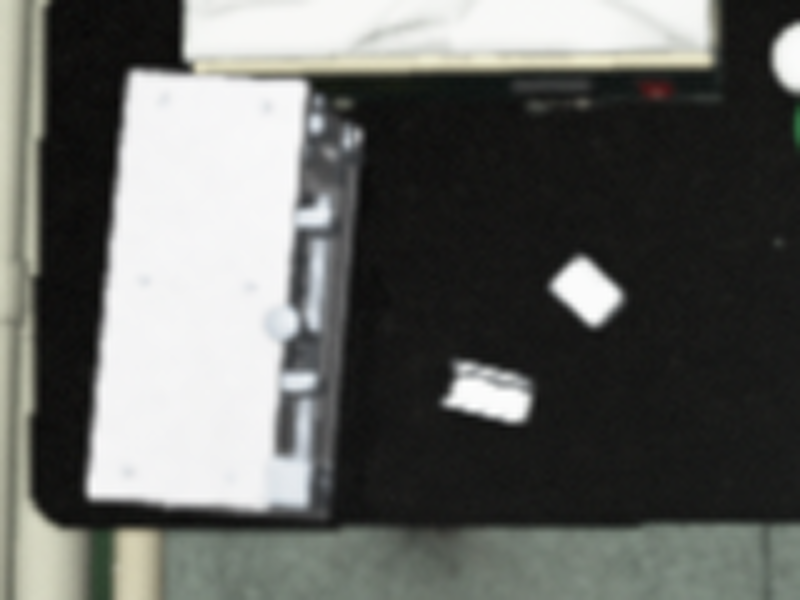

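View pics/scz.png

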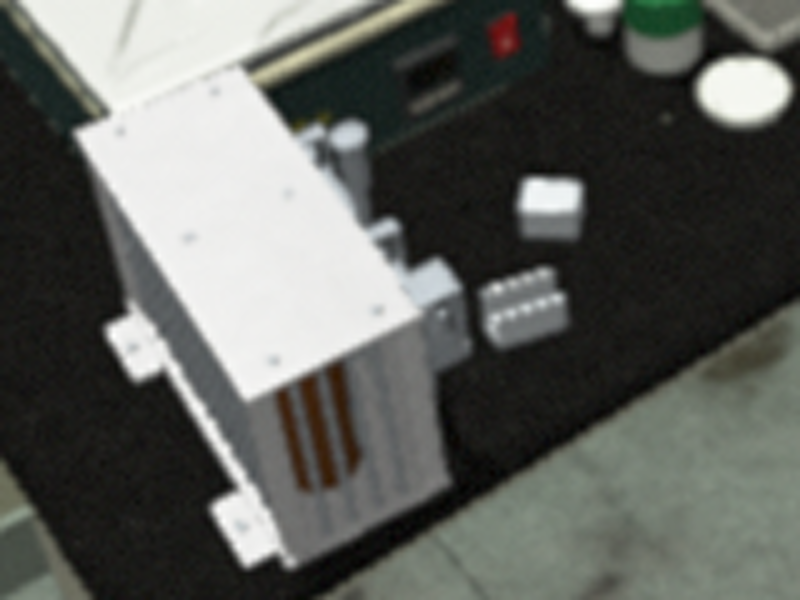

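```bash
python3 - <<'E'
from h import *
s=load('top0'); g=cv2.cvtColor(s['pixels'],cv2.COLOR_RGB2GRAY)
def cont(x0,y0,x1,y1,z,th=100):
    m=np.zeros_like(g); m[y0:y1,x0:x1]=(g[y0:y1,x0:x1]>th)*255
    c=max(cv2.findContours(m,0,1)[0],key=cv2.contourArea)[:,0].astype(float)
    P=np.array([onz(s,*p,z)[:2] for p in c]); rc=cv2.minAreaRect((P*1000).astype(np.float32)); print(rc, cv2.boxPoints(rc).round().tolist())
cont(225,182,250,206,.026); cont(203,203,232,225,.028); cont(300,180,390,255,.042)
k=onz(s,176.4,199.4,.177+.017+.003); print('knob top',k)
sc=load('scene0')
# triangulate knob top
def tri(a,pa,b,pb):
    o1,d1=ray(a,*pa);o2,d2=ray(b,*pb);A=np.c_[d1,-d2];t=np.linalg.lstsq(A,o2-o1,rcond=None)[0];p=o1+d1*t[0];q=o2+d2*t[1];return (p+q)/2,np.linalg.norm(p-q)
print(tri(s,(176.4,199.4),sc,(220,236)))
# roof corners in top
for p in [(305,82),(128,70),(88,497),(268,508)]: print(onz(s,120+p[0]/5,135+p[1]/5,.152))
# lid bystanders
for p,z in [((282,147),.036),((289,161),.068),((292,188),.012),((414,203),.036)]: print(onz(s,*p,z))
E
```

```text
((496.9566345214844, 119.83699035644531), (39.98735427856445, 30.57720947265625), 44.9537239074707) [[472.0, 117.0], [494.0, 95.0], [522.0, 123.0], [500.0, 145.0]]
((435.4281311035156, 179.95016479492188), (53.21446990966797, 30.598669052124023), 75.31195831298828) [[414.0, 158.0], [443.0, 150.0], [457.0, 202.0], [427.0, 210.0]]
((404.98541259765625, -210.0890655517578), (271.24755859375, 202.12318420410156), 88.9416732788086) [[301.0, -344.0], [504.0, -348.0], [509.0, -76.0], [306.0, -73.0]]
knob top [0.45942793 0.26582382 0.197     ]
(array([0.45958125, 0.2656701 , 0.20079957]), np.float64(0.001923443437921525))
[0.60408    0.26679354 0.152     ]
[0.61297499 0.37104422 0.152     ]
[0.36608059 0.38702669 0.152     ]
[0.35897801 0.28327667 0.152     ]
[ 0.63827059 -0.02105699  0.036     ]
[ 0.58742087 -0.0432372   0.068     ]
[ 0.51208036 -0.05042487  0.012     ]
[ 0.45664811 -0.42775509  0.036     ]
```

```bash
python3 -m pendant '[[0,0.24,-0.28,0,0,0,0],[0,0.24,-0.28,0,0,0,0],[0,0.24,-0.28,0,0,0,0],[0,0.24,-0.28,0,0,0,0],[0,0.24,-0.28,0,0,0,0],[0,0.24,-0.28,0,0,0,0],[0,0.24,-0.28,0,0,0,0],[0,0.24,-0.28,0,0,0,0]]' 40 && python3 -m pendant '[[0,0.24,-0.28,0,0,0,-0.4],[0,0.24,-0.28,0,0,0,-0.4],[0,0.24,-0.28,0,0,0,-0.4],[0,0.24,-0.28,0,0,0,-0.4],[0,0.24,-0.28,0,0,0,-0.4],[0,0.24,-0.28,0,0,0,-0.4],[0,0.24,-0.28,0,0,0,-0.4],[0,0.24,-0.28,0,0,0,-0.4]]'
python3 - <<'E'
from h import *
s=snap('wrist','w1'); T=np.array(s['world_to_cam']); print(-T[:3,:3].T@T[:3,3]); st=r.get_state(); print(st['t'],st['ee_pos'],st['tcp_rot'])
E
```

```text
t: 0.95
ee_pos: [0.3516, -0.2269, 0.2452]
tcp_rot: [-179.9, -0.0, 22.0]
ft_force: [0.3, 0.1, 0.2]
gripper_width: 0.997
t: 1.75
ee_pos: [0.4705, 0.1228, 0.2453]
tcp_rot: [-180.0, -0.1, 45.0]
ft_force: [0.4, -0.7, 0.8]
gripper_width: 0.999
[0.52895898 0.18227871 0.37459229]
1.8 [0.47097723 0.12345993 0.24527628] [-1.79974741e+02 -1.08561915e-01  4.50066661e+01]
```

View pics/w1.png

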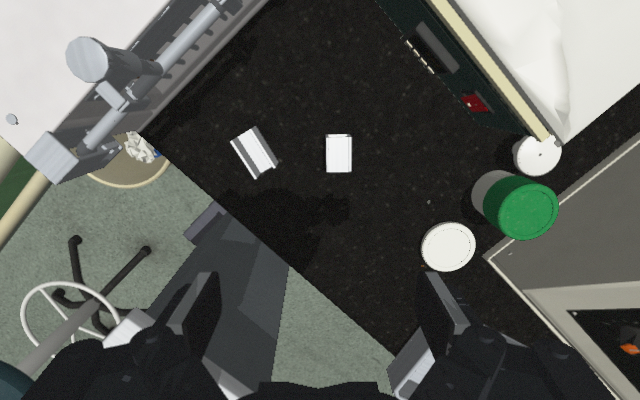

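The wrist view shows the channel at (254,153), the tube at (339,153), the knob's flange at (90,60) and the bolt and keeper top left. Now to measure them.

```bash
python3 - <<'E'
from h import *
s=load('w1'); g=cv2.cvtColor(s['pixels'],cv2.COLOR_RGB2GRAY)
def cont(x0,y0,x1,y1,z,th=90):
    m=np.zeros_like(g); m[y0:y1,x0:x1]=(g[y0:y1,x0:x1]>th)*255
    c=max(cv2.findContours(m,0,1)[0],key=cv2.contourArea)[:,0].astype(float)
    P=np.array([onz(s,*p,z)[:2] for p in c]); rc=cv2.minAreaRect((P*1000).astype(np.float32)); print(np.round(rc[0]),np.round(rc[1]),rc[2], cv2.boxPoints(rc).round().tolist())
for th in (90,140,200): 
  cont(315,120,365,185,.026,th); cont(222,115,285,185,.028,th)
t=load('top0')
def tri(a,pa,b,pb):
    o1,d1=ray(a,*pa);o2,d2=ray(b,*pb);A=np.c_[d1,-d2];t=np.linalg.lstsq(A,o2-o1,rcond=None)[0];p=o1+d1*t[0];q=o2+d2*t[1];return (p+q)/2,np.linalg.norm(p-q)
print(onz(s,88,60,.197), tri(t,(176.4,199.4),s,(88,60)))
a=s['pixels'][0:200,0:400,::-1]; cv2.imwrite('pics/w1z.png',cv2.resize(a,None,fx=2,fy=2,interpolation=cv2.INTER_CUBIC))
E
```

```text
[500. 123.] [39. 26.] 45.380462646484375 [[477.0, 118.0], [495.0, 100.0], [523.0, 128.0], [504.0, 146.0]]
[439. 185.] [46. 31.] 75.42317962646484 [[418.0, 166.0], [449.0, 158.0], [460.0, 203.0], [430.0, 211.0]]
[500. 124.] [38. 26.] 45.38018035888672 [[477.0, 119.0], [496.0, 101.0], [523.0, 128.0], [504.0, 146.0]]
[442. 184.] [46. 17.] 75.13030242919922 [[427.0, 164.0], [444.0, 160.0], [456.0, 204.0], [439.0, 208.0]]
[499. 124.] [38. 25.] 46.65719985961914 [[477.0, 119.0], [495.0, 102.0], [521.0, 129.0], [503.0, 146.0]]
[442. 184.] [45. 16.] 75.15619659423828 [[428.0, 164.0], [444.0, 160.0], [455.0, 204.0], [440.0, 208.0]]
[0.46005298 0.27054934 0.197     ] (array([0.46017217, 0.26732894, 0.19910348]), np.float64(0.004356952730712177))
```

View pics/w1z.png

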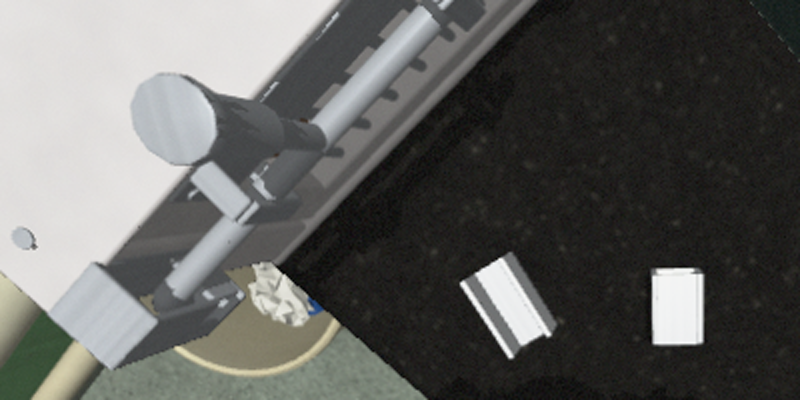

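```bash
python3 -m pendant '[[0.4,0.019,0.021,0,0,0,0],[0.4,0.019,0.021,0.05,0,0,0],[0.4,0.019,0.021,0.1,0,0,0],[0.4,0.019,0.021,0.15,0,0,0],[0.4,0.019,0.021,0.19,0,0,0],[0.4,0.019,0.021,0.215,0,0,0],[0.4,0.019,0.021,0.230,0,0,0],[0.4,0.019,0.021,0.230,0,0,0]]' 40 && python3 -m pendant '[[0.7,0,0,0,0,0,0],[1,0,0,0,0,0,0],[1,0,0,0,0,0,0],[1,0,0,0,0,0,0],[1,0,0,0,0,0,0],[1,0,0,0,0,0,0],[1,0,0,0,0,0,0]]'
python3 - <<'E'
from h import *
s=snap('wrist','w2')
E
```

```text
t: 2.6
ee_pos: [0.496, 0.1166, 0.0133]
tcp_rot: [-179.9, 0.2, 44.8]
ft_force: [0.1, -0.8, 0.5]
gripper_width: 0.6
t: 3.3
ee_pos: [0.4986, 0.1176, 0.0164]
tcp_rot: [179.9, -0.1, 44.9]
ft_force: [-0.6, -0.3, 7.3]
gripper_width: 0.291
```

View pics/w2.png

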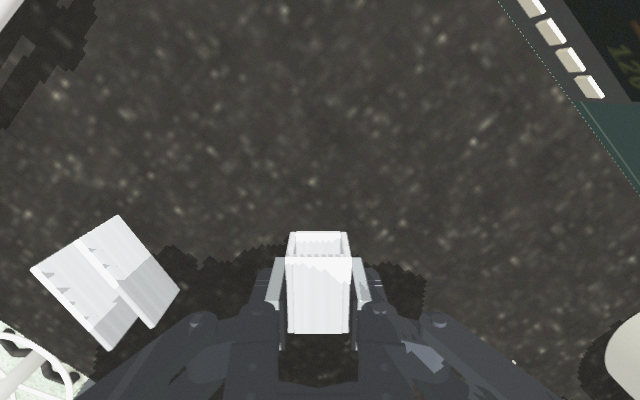

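```bash
python3 - <<'E'
from h import *
s=load('top0'); a=s['pixels'][180:255,300:395,::-1]; cv2.imwrite('pics/pan.png',cv2.resize(a,None,fx=8,fy=8,interpolation=cv2.INTER_CUBIC))
E
python3 -m pendant '[[1,0,0,-0.03,0,0,0],[1,0,0,-0.08,0,0,0],[1,0,0,-0.12,0,0,0],[1,0,0,-0.15,0,0,0],[1,0,0,-0.15,0,0,0]]'
```

```text
t: 3.85
ee_pos: [0.5004, 0.1181, 0.17]
tcp_rot: [179.8, -0.4, 44.9]
ft_force: [0.8, 0.9, -0.4]
gripper_width: 0.296
```

View pics/pan.png

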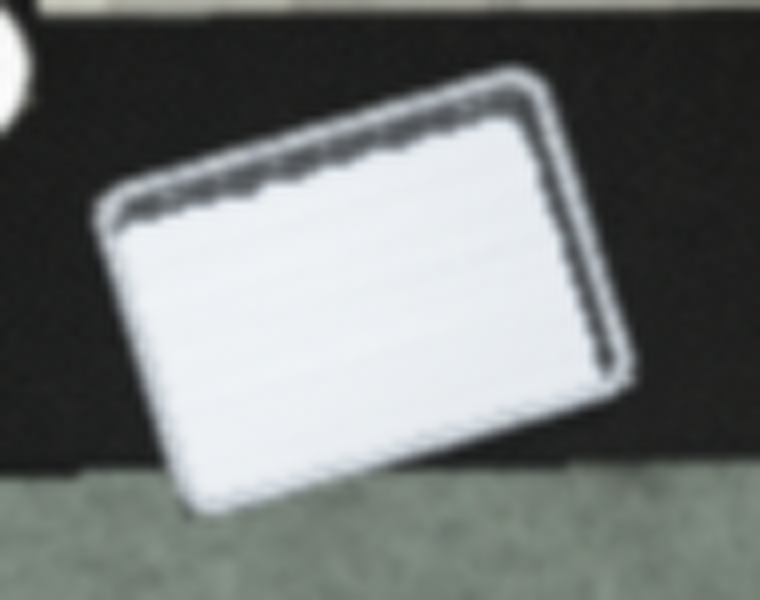

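```bash
python3 - <<'E'
from h import *
s=load('top0')
P=np.array([onz(s,300+u/8,180+v/8,.044)[:2] for u,v in [(95,195),(535,62),(638,378),(190,522)]]);print(P.round(3),P.mean(0)); 
d=P[1]-P[0];print(np.degrees(np.arctan2(d[1],d[0])),np.linalg.norm(d),np.linalg.norm(P[2]-P[1]))
st=r.get_state(); print(st['ee_pos'],st['tcp_rot'])
c=P.mean(0);u=d/np.linalg.norm(d)
R=__import__('scipy.spatial.transform',fromlist=['Rotation']).Rotation.from_euler('xyz',st['tcp_rot'],degrees=True).as_matrix()
for k in (.035,-.035):
    g=np.r_[c+k*u,.17]; print(g, R.T@(g-st['ee_pos']))
E
```

```text
[[ 0.456 -0.111]
 [ 0.505 -0.281]
 [ 0.383 -0.317]
 [ 0.332 -0.145]] [ 0.41910619 -0.21362573]
-73.97200191017075 0.1770555371179496 0.12727336320896115
[0.50043463 0.11813646 0.16997195] [179.75148475  -0.40084152  44.85784758]
[ 0.42876993 -0.24726517  0.17      ] [-0.30852855  0.20847703 -0.00128232]
[ 0.40944244 -0.17998629  0.17      ] [-0.27477467  0.14715269 -0.00131216]
```

```bash
python3 -m pendant '[[1,-0.04,0.027,0,0,0,0.06],[1,-0.08,0.054,0,0,0,0.12],[1,-0.12,0.081,0,0,0,0.2],[1,-0.16,0.108,0,0,0,0.28],[1,-0.2,0.135,0,0,0,0.36],[1,-0.24,0.162,0,0,0,0.44],[1,-0.28,0.189,0,0,0,0.5],[1,-0.308,0.208,0,0,0,0.5]]' && python3 -m pendant '[[1,0,0,0,0,0,0],[1,0,0,0.04,0,0,0],[1,0,0,0.08,0,0,0],[1,0,0,0.12,0,0,0],[1,0,0,0.14,0,0,0],[1,0,0,0.145,0,0,0],[1,0,0,0.145,0,0,0]]'
python3 - <<'E'
from h import *
s=snap('wrist','w3')
E
```

```text
t: 4.65
ee_pos: [0.425, -0.2496, 0.1649]
tcp_rot: [180.0, 0.0, 16.0]
ft_force: [0.8, -0.1, -0.4]
gripper_width: 0.296
t: 5.35
ee_pos: [0.4253, -0.246, 0.0198]
tcp_rot: [-179.9, 0.1, 16.2]
ft_force: [0.3, -0.4, -1.2]
gripper_width: 0.297
```

View pics/w3.png

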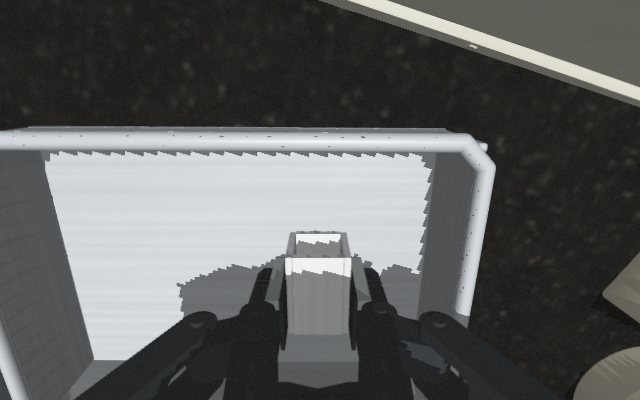

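The tube is held at (318,295), inside the pan's walls. Releasing it and lifting.

```bash
python3 -m pendant '[[0.5,0,0,0,0,0,0],[0.5,0,0,0,0,0,0],[0.5,0,0,0,0,0,0],[0.5,0,0,-0.03,0,0,0],[0.5,0,0,-0.08,0,0,0],[0.5,0,0,-0.13,0,0,0],[0.5,0,0,-0.18,0,0,0],[0.5,0,0,-0.18,0,0,0]]'
python3 - <<'E'
from h import *
s=snap('wrist','w4')
st=r.get_state(); print(st['ee_pos'],st['tcp_rot'])
R=__import__('scipy.spatial.transform',fromlist=['Rotation']).Rotation.from_euler('xyz',st['tcp_rot'],degrees=True).as_matrix()
print(R.T@(np.array([.438,.183,.2])-st['ee_pos']))
E
```

```text
t: 6.2
ee_pos: [0.4294, -0.2491, 0.2069]
tcp_rot: [179.5, -0.4, 16.2]
ft_force: [0.3, 0.9, -0.4]
gripper_width: 0.501
[ 0.4280529  -0.24824989  0.20387338] [179.69783451  -0.29245527  16.19972355]
[ 0.12984357 -0.41137022  0.00236676]
```

View pics/w4.png

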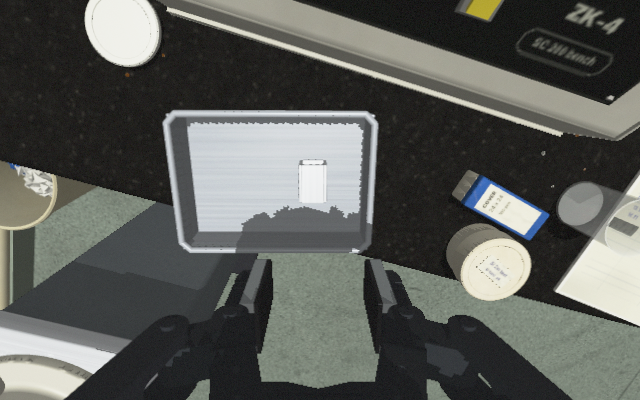

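The tube lies in the pan at (312,183). Moving on to the channel.

```bash
python3 -m pendant '[[0.4,0.015,-0.048,0,0,0,-0.13],[0.4,0.03,-0.095,0,0,0,-0.26],[0.4,0.045,-0.143,0,0,0,-0.39],[0.4,0.06,-0.19,0,0,0,-0.52],[0.4,0.075,-0.238,0,0,0,-0.65],[0.4,0.09,-0.286,0,0,0,-0.78],[0.4,0.105,-0.333,0,0,0,-0.9],[0.4,0.12,-0.38,0,0,0,-1.03]]'
python3 -m pendant '[[0.4,0,0,0,0,0,0],[0.4,0,0,0,0,0,0]]'
python3 - <<'E'
from h import *
s=snap('wrist','w5')
st=r.get_state(); print(st['ee_pos'],st['tcp_rot'])
R=__import__('scipy.spatial.transform',fromlist=['Rotation']).Rotation.from_euler('xyz',st['tcp_rot'],degrees=True).as_matrix()
print(R.T@(np.array([.438,.183,.016])-st['ee_pos']))
E
```

```text
t: 7.05
ee_pos: [0.4341, 0.153, 0.1991]
tcp_rot: [-179.9, 0.1, 75.5]
ft_force: [-0.1, 0.0, -1.5]
gripper_width: 0.599
t: 7.25
ee_pos: [0.4342, 0.1519, 0.199]
tcp_rot: [-179.9, 0.1, 75.4]
ft_force: [-0.4, 0.0, -0.2]
gripper_width: 0.603
[0.43435714 0.15086731 0.19911164] [-1.79889567e+02  9.77467460e-02  7.52358241e+01]
[ 0.03231245 -0.00431332  0.18306543]
```

View pics/w5.png

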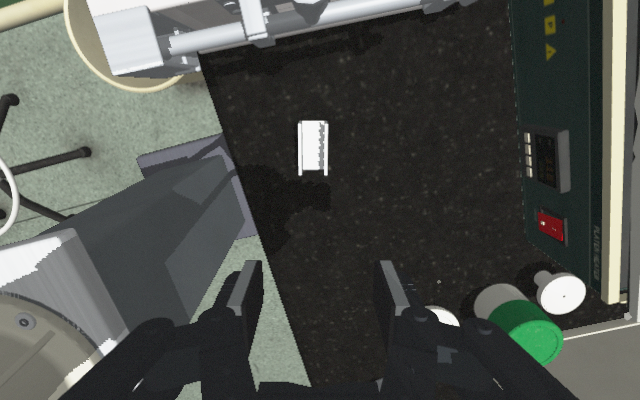

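The channel is at (313,147) and lines up with the jaws. Descending now.

```bash
python3 -m pendant '[[0.4,0.032,-0.004,0.02,0,0,0],[0.4,0.032,-0.004,0.06,0,0,0],[0.4,0.032,-0.004,0.1,0,0,0],[0.4,0.032,-0.004,0.14,0,0,0],[0.4,0.032,-0.004,0.168,0,0,0],[0.4,0.032,-0.004,0.182,0,0,0],[0.4,0.032,-0.004,0.182,0,0,0],[0.4,0.032,-0.004,0.182,0,0,0]]' 40 && python3 -m pendant '[[0.7,0,0,0,0,0,0],[1,0,0,0,0,0,0],[1,0,0,0,0,0,0],[1,0,0,0,0,0,0],[1,0,0,0,0,0,0],[1,0,0,-0.02,0,0,0],[1,0,0,-0.06,0,0,0],[1,0,0,-0.1,0,0,0]]'
python3 -m pendant '[[1,0,0,-0.04,0,0,0],[1,0,0,-0.06,0,0,0],[1,0,0,-0.06,0,0,0]]'
python3 - <<'E'
from h import *
s=snap('wrist','w6')
st=r.get_state(); print(st['ee_pos'],st['tcp_rot'])
R=__import__('scipy.spatial.transform',fromlist=['Rotation']).Rotation.from_euler('xyz',st['tcp_rot'],degrees=True).as_matrix()
print(R.T@(np.array([.4094,-.18,.17])-st['ee_pos']))
E
```

```text
t: 8.1
ee_pos: [0.4396, 0.1819, 0.0183]
tcp_rot: [-180.0, 0.0, 75.1]
ft_force: [0.0, -0.5, 1.8]
gripper_width: 0.598
t: 8.9
ee_pos: [0.4391, 0.183, 0.1196]
tcp_rot: [-180.0, 0.0, 75.2]
ft_force: [-0.0, 0.5, -0.8]
gripper_width: 0.296
t: 9.2
ee_pos: [0.4415, 0.184, 0.182]
tcp_rot: [179.7, -0.2, 75.2]
ft_force: [1.1, -0.2, -0.8]
gripper_width: 0.295
[0.44048839 0.18357476 0.18005164] [ 1.79810202e+02 -1.44072007e-01  7.52257180e+01]
[-0.35950628  0.06262465  0.00935519]
```

View pics/w6.png

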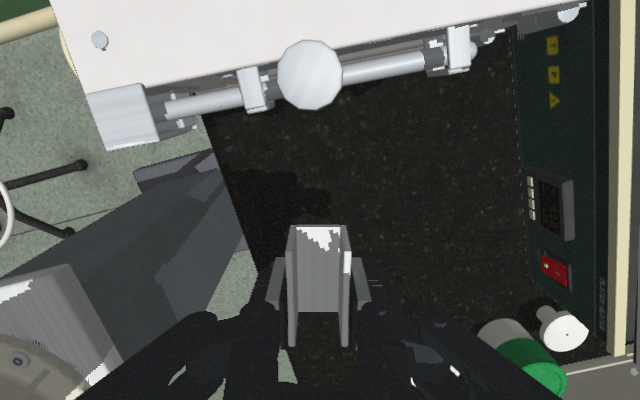

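The channel is held at (320,285), and the knob's flange shows clearly at (310,75). Carrying the channel to the pan.

```bash
python3 -m pendant '[[1,-0.044,0.008,0,0,0,0.13],[1,-0.088,0.016,0,0,0,0.26],[1,-0.132,0.024,0,0,0,0.39],[1,-0.176,0.032,0,0,0,0.52],[1,-0.22,0.04,0,0,0,0.65],[1,-0.264,0.048,0,0,0,0.78],[1,-0.31,0.056,0,0,0,0.91],[1,-0.358,0.063,0,0,0,1.03]]' && python3 -m pendant '[[1,0,0,0,0,0,0],[1,0,0,0.03,0,0,0],[1,0,0,0.07,0,0,0],[1,0,0,0.11,0,0,0],[1,0,0,0.14,0,0,0],[1,0,0,0.153,0,0,0],[1,0,0,0.153,0,0,0]]'
python3 - <<'E'
from h import *
s=snap('wrist','w7'); s=load('w6'); print(onz(s,310,75,.197))
E
```

```text
t: 10.05
ee_pos: [0.4081, -0.1805, 0.1772]
tcp_rot: [-179.9, 0.1, 15.9]
ft_force: [0.9, -0.6, 0.7]
gripper_width: 0.292
t: 10.75
ee_pos: [0.4071, -0.1774, 0.0227]
tcp_rot: [-179.8, 0.2, 16.3]
ft_force: [-0.5, 0.2, -1.1]
gripper_width: 0.295
[0.4610867  0.26972861 0.197     ]
```

View pics/w7.png

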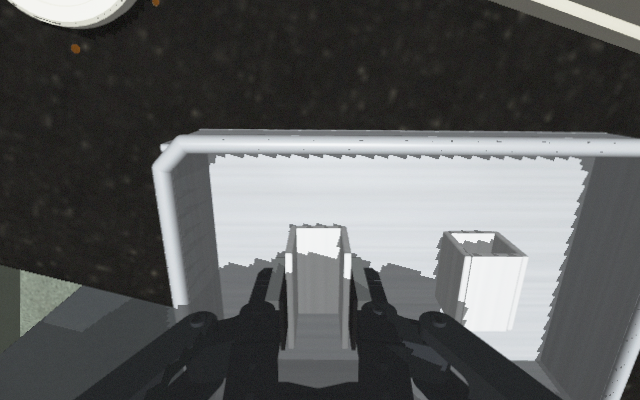

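```bash
python3 -m pendant '[[0.5,0,0,0,0,0,0],[0.5,0,0,0,0,0,0],[0.5,0,0,0,0,0,0],[0.5,0,0,-0.03,0,0,0],[0.5,0,0,-0.08,0,0,0],[0.5,0,0,-0.13,0,0,0],[0.5,0,0,-0.18,0,0,0],[0.5,0,0,-0.22,0,0,0]]'
python3 - <<'E'
from h import *
s=snap('wrist','w8')
st=r.get_state(); print(st['ee_pos'],st['tcp_rot'])
R=__import__('scipy.spatial.transform',fromlist=['Rotation']).Rotation.from_euler('xyz',st['tcp_rot'],degrees=True).as_matrix()
print(R.T@(np.array([.455,.17,.25])-st['ee_pos']))
E
```

```text
t: 11.6
ee_pos: [0.4094, -0.1791, 0.2487]
tcp_rot: [179.9, -0.1, 16.2]
ft_force: [0.8, 0.4, 0.4]
gripper_width: 0.5
[ 0.41208582 -0.18029792  0.25415751] [179.60673812  -0.47210509  16.20546287]
[ 0.13893217 -0.32443171  0.00307573]
```

View pics/w8.png

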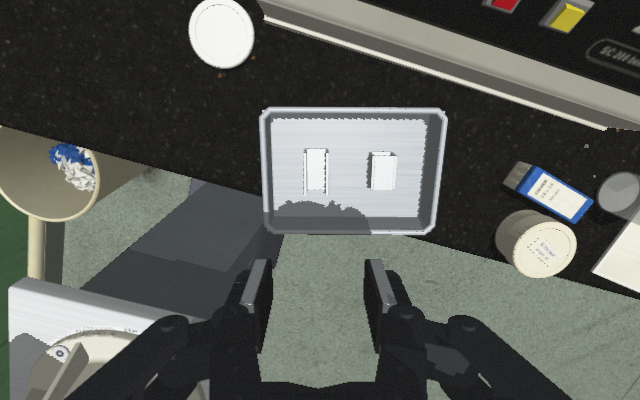

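Both offcuts lie in the pan, the channel at (316,172) and the tube at (382,170). Going to a point in front of the knob, at yaw 86°.

```bash
python3 -m pendant '[[0.4,0.018,-0.041,0,0,0,-0.14],[0.4,0.035,-0.082,0,0,0,-0.28],[0.4,0.053,-0.123,0,0,0,-0.42],[0.4,0.07,-0.164,0,0,0,-0.56],[0.4,0.088,-0.205,0,0,0,-0.7],[0.4,0.105,-0.246,0,0,0,-0.84],[0.4,0.123,-0.287,0,0,0,-0.98],[0.4,0.139,-0.324,0,0,0,-1.12]]'
python3 -m pendant '[[0.4,0,0,0,0,0,-0.1],[0.4,0,0,0,0,0,-0.1],[0.4,0,0,0,0,0,-0.1]]'
python3 - <<'E'
from h import *
s=snap('wrist','w9')
st=r.get_state(); print(st['ee_pos'],st['tcp_rot'])
E
```

```text
t: 12.45
ee_pos: [0.4521, 0.173, 0.2456]
tcp_rot: [179.9, -0.0, 80.7]
ft_force: [0.7, -0.7, -0.1]
gripper_width: 0.602
t: 12.75
ee_pos: [0.452, 0.1705, 0.2453]
tcp_rot: [-180.0, 0.0, 85.9]
ft_force: [-0.3, -1.0, -0.4]
gripper_width: 0.603
[0.45203618 0.17024294 0.24528857] [-1.79996091e+02  9.02536516e-03  8.59074919e+01]
```

View pics/w9.png

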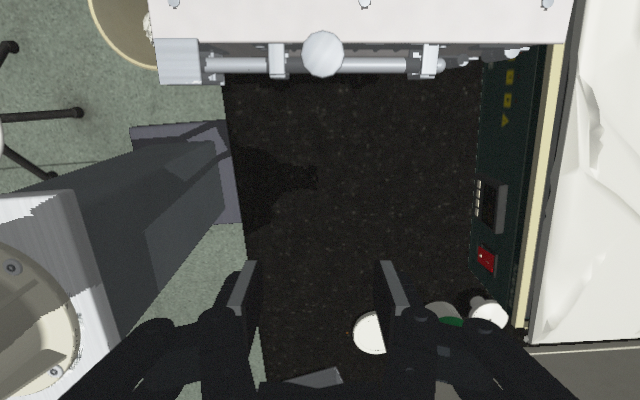

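```bash
python3 - <<'E'
from h import *
s=load('w9')
g=cv2.cvtColor(s['pixels'],cv2.COLOR_RGB2GRAY)
print(onz(s,322,54,.197),dep(s,322,54),dep(s,322,40), dep(s,230,20), dep(s,400,20))
d=s['depth'][25:85,295:350]; 
m=(np.abs(s['depth']-s['depth'][54,322])<.008).astype(np.uint8); m[:,:295]=0;m[:,350:]=0;m[90:]=0
v,u=np.nonzero(m);print(u.mean(),v.mean(),len(u),u.min(),u.max(),v.min(),v.max())
print(onz(s,u.mean(),v.mean(),.197))
# roof edge direction
for p in [(232,42),(400,40),(152,43),(570,38),(180,82),(480,75)]: print(p,onz(s,*p,.152))
K0=dep(s,322,54)
st=r.get_state();R=__import__('scipy.spatial.transform',fromlist=['Rotation']).Rotation.from_euler('xyz',st['tcp_rot'],degrees=True).as_matrix()
print(R.T@(np.array([.4605,.2685,.174])-st['ee_pos']))
E
```

```text
[0.46074389 0.26981182 0.197     ] [0.46068187 0.26949369 0.20063734] [0.46106808 0.27532726 0.20165158] [0.4094644  0.29574921 0.15275842] [0.50792383 0.28866277 0.1526325 ]
322.0220264317181 53.799874134675896 1589 300 344 30 77
[0.46076037 0.26989899 0.197     ]
(232, 42) [0.40871117 0.2841912  0.152     ]
(400, 40) [0.5080957  0.27810757 0.152     ]
(152, 43) [0.36109463 0.28724411 0.152     ]
(570, 38) [0.60899008 0.27239624 0.152     ]
(180, 82) [0.37343179 0.26434453 0.152     ]
(480, 75) [0.55697252 0.25522137 0.152     ]
[0.09862178 0.00143478 0.07127293]
```

```bash
python3 -m pendant '[[0.5,0.045,0.001,0,0,0,0],[0.5,0.085,0.001,0,0,0,0],[0.5,0.0985,0.001,0,0,0,-0.01],[0.5,0.0985,0.001,0,0,0,-0.01],[0.5,0.0985,0.001,0.02,0,0,-0.01],[0.5,0.0985,0.001,0.045,0,0,-0.01],[0.5,0.0985,0.001,0.065,0,0,-0.01],[0.5,0.0985,0.001,0.0725,0,0,-0.01]]'
python3 -m pendant '[[0.5,0,0,0,0,0,0],[0.5,0,0,0,0,0,0]]'
python3 - <<'E'
from h import *
s=snap('wrist','w10'); s=snap('top','t10')
st=r.get_state(); print(st['ee_pos'],st['tcp_rot'])
E
```

```text
t: 13.6
ee_pos: [0.4589, 0.2667, 0.171]
tcp_rot: [-179.8, 0.1, 86.6]
ft_force: [-0.0, -0.6, 1.1]
gripper_width: 0.497
t: 13.8
ee_pos: [0.4605, 0.2686, 0.1736]
tcp_rot: [180.0, -0.0, 86.6]
ft_force: [0.6, -0.7, -0.1]
gripper_width: 0.499
[0.46067451 0.26908621 0.17394361] [ 1.79913281e+02 -5.50606767e-02  8.66456105e+01]
```

View pics/w10.png

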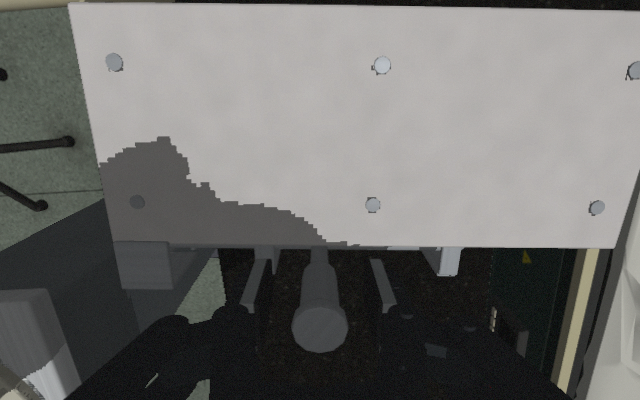

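The knob at (320,325) is centred between the fingers. Closing at 60 N.

```bash
python3 -m pendant '[[0.7,0,0,0,0,0,0],[0.85,0,0,0,0,0,0],[1,0,0,0,0,0,0],[1,0,0,0,0,0,0],[1,0,0,0,0,0,0],[1,0,0,0,0,0,0]]' 60
python3 - <<'E'
from h import *
s=snap('scene','s11')
a=s['pixels'][200:320,150:310,::-1]; cv2.imwrite('pics/s11z.png',cv2.resize(a,None,fx=5,fy=5,interpolation=cv2.INTER_CUBIC))
E
```

```text
t: 14.5
ee_pos: [0.4604, 0.2693, 0.1736]
tcp_rot: [179.9, -0.0, 86.7]
ft_force: [-0.1, -1.8, 6.7]
gripper_width: 0.201
```

View pics/s11z.png

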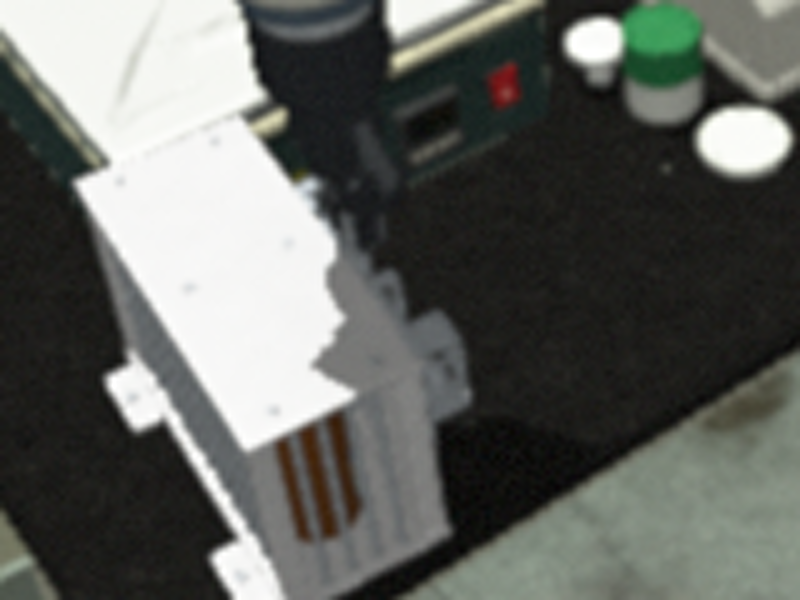

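```bash
python3 -m pendant '[[1,0,0,-0.005,0,0,0],[1,0,0,-0.009,0,0,0],[1,0,0,-0.0125,0,0,0],[1,0,0,-0.0125,0,0,0],[1,0,0,-0.0125,0,0,0]]'
```

```text
t: 15.05
ee_pos: [0.4603, 0.2692, 0.1855]
tcp_rot: [180.0, -0.0, 86.7]
ft_force: [4.5, -0.1, -1.0]
gripper_width: 0.202
```

```bash
python3 -m pendant '[[1,0,0.006,0,0,0,0],[1,0,0.012,0,0,0,0],[1,0,0.02,0,0,0,0],[1,0,0.028,0,0,0,0],[1,0,0.036,0,0,0,0],[1,0,0.038,0,0,0,0],[1,0,0.038,0,0,0,0]]'
python3 - <<'E'
from h import *
s=snap('scene','s12');a=s['pixels'][200:320,150:310,::-1]; cv2.imwrite('pics/s12z.png',cv2.resize(a,None,fx=5,fy=5,interpolation=cv2.INTER_CUBIC))
st=r.get_state(); p=st['ee_pos']; print(p,st['tcp_rot'],st['ft_force'])
from scipy.spatial.transform import Rotation as Ro
R=Ro.from_euler('xyz',st['tcp_rot'],degrees=True).as_matrix()
th=np.radians(-3.45); gy=np.array([-np.cos(th),-np.sin(th),0]); gx=np.array([-np.sin(th),np.cos(th),0])
K0=np.array([.4607,.2690,p[2]]); H=K0-.125*gy+.0195*gx; print('hinge',H)
for deg in range(0,51,5):
    Q=Ro.from_euler('z',deg,degrees=True).as_matrix(); n=H+Q@(p-H); print(deg,np.round(R.T@(n-p),4),n.round(3))
E
```

```text
t: 15.75
ee_pos: [0.4985, 0.2665, 0.1851]
tcp_rot: [180.0, 0.0, 86.7]
ft_force: [1.6, -1.0, -2.4]
gripper_width: 0.197
[0.49823812 0.26653506 0.18518175] [1.79986958e+02 2.18208064e-02 8.66624711e+01] [ 1.02756509 -2.20644759 -1.965072  ]
hinge [0.58664692 0.28094248 0.18518175]
0 [0. 0. 0.] [0.498 0.267 0.185]
5 [-0.0075  0.002   0.    ] [0.5   0.259 0.185]
10 [-0.0149  0.0047  0.    ] [0.502 0.251 0.185]
15 [-0.022  0.008  0.   ] [0.505 0.244 0.185]
20 [-0.0287  0.012   0.    ] [0.508 0.237 0.185]
25 [-0.0351  0.0164  0.    ] [0.513 0.231 0.185]
30 [-0.0411  0.0215  0.    ] [0.517 0.224 0.185]
35 [-0.0466  0.027   0.    ] [0.522 0.218 0.185]
40 [-0.0516  0.033   0.    ] [0.528 0.213 0.185]
45 [-0.0561  0.0394  0.    ] [0.534 0.208 0.185]
50 [-0.06    0.0462  0.    ] [0.541 0.204 0.185]
```

View pics/s12z.png

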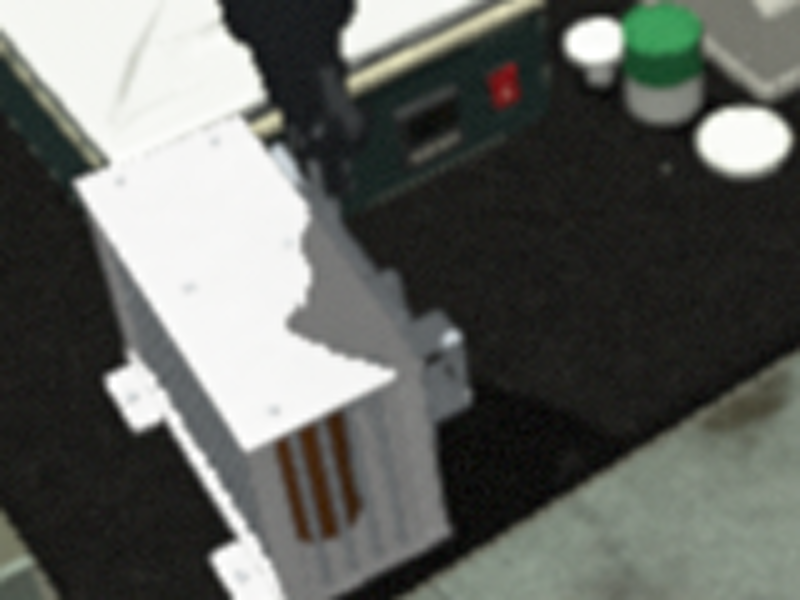

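The bolt is out of the keeper, whose mouth at (450,360) is empty. Swinging the gate open along the arc, with a check on the way.

```bash
python3 -m pendant '[[1,-0.0038,0.001,0,0,0,-0.044],[1,-0.0075,0.002,0,0,0,-0.087],[1,-0.0112,0.0033,0,0,0,-0.131],[1,-0.0149,0.0047,0,0,0,-0.175],[1,-0.0185,0.0063,0,0,0,-0.218],[1,-0.022,0.008,0,0,0,-0.262],[1,-0.0254,0.01,0,0,0,-0.305],[1,-0.0287,0.012,0,0,0,-0.349]]'
python3 - <<'E'
from h import *
s=snap('scene','s13');a=s['pixels'][200:320,150:310,::-1]; cv2.imwrite('pics/s13z.png',cv2.resize(a,None,fx=5,fy=5,interpolation=cv2.INTER_CUBIC))
E
```

```text
t: 16.6
ee_pos: [0.5078, 0.2379, 0.1854]
tcp_rot: [-180.0, -0.1, 106.8]
ft_force: [-2.3, 1.5, -1.6]
gripper_width: 0.199
```

View pics/s13z.png

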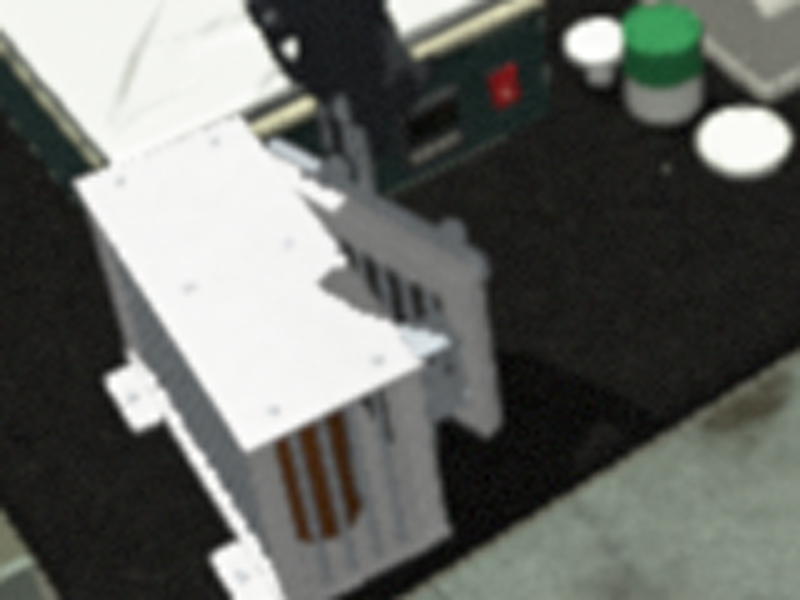

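The gate is about 20° open and following the knob. Continuing the arc by another 25°.

```bash
python3 -m pendant '[[1,-0.0053,0.0013,0,0,0,-0.06],[1,-0.0105,0.003,0,0,0,-0.122],[1,-0.0149,0.0047,0,0,0,-0.175],[1,-0.0195,0.0067,0,0,0,-0.23],[1,-0.0241,0.009,0,0,0,-0.287],[1,-0.0287,0.012,0,0,0,-0.349],[1,-0.032,0.0142,0,0,0,-0.393],[1,-0.0351,0.0164,0,0,0,-0.436]]'
python3 -m pendant '[[1,0,0,0,0,0,0],[1,0,0,0,0,0,0],[1,0,0,0,0,0,0],[1,0,0,0,0,0,0]]'
python3 - <<'E'
from h import *
s=snap('scene','s14');a=s['pixels'][200:320,150:310,::-1]; cv2.imwrite('pics/s14z.png',cv2.resize(a,None,fx=5,fy=5,interpolation=cv2.INTER_CUBIC))
s=snap('top','t14');a=s['pixels'][135:255,120:280,::-1]; cv2.imwrite('pics/t14z.png',cv2.resize(a,None,fx=5,fy=5,interpolation=cv2.INTER_CUBIC))
cv2.imwrite('pics/t14.png',s['pixels'][...,::-1])
E
```

```text
t: 17.45
ee_pos: [0.5332, 0.209, 0.1852]
tcp_rot: [-180.0, -0.1, 131.7]
ft_force: [-4.0, 2.5, -0.6]
gripper_width: 0.2
t: 17.85
ee_pos: [0.5335, 0.2089, 0.1852]
tcp_rot: [-180.0, -0.0, 131.6]
ft_force: [-4.6, 3.0, -1.4]
gripper_width: 0.195
```

View pics/s14z.png

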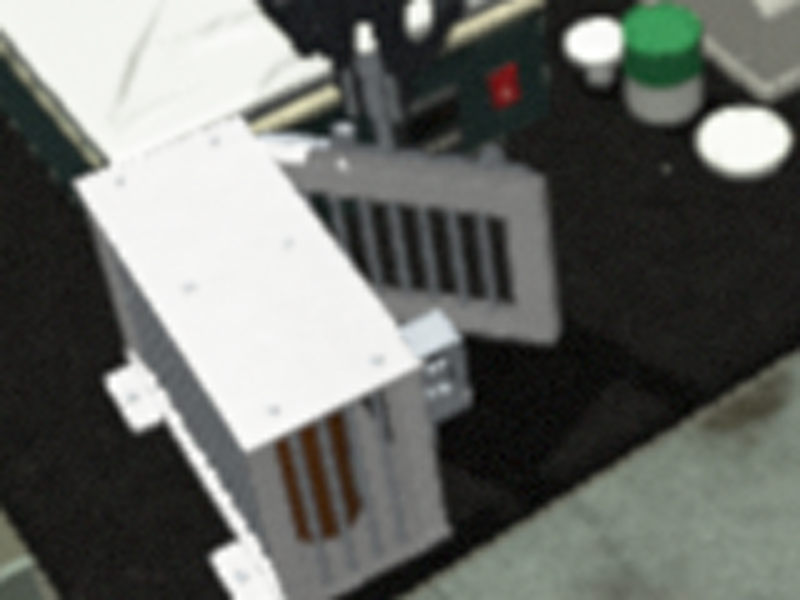

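View pics/t14z.png

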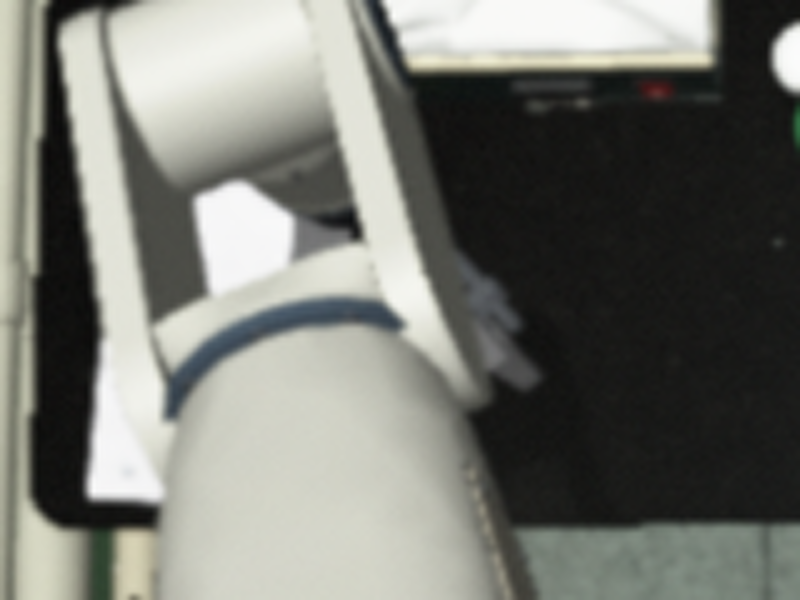

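View pics/t14.png

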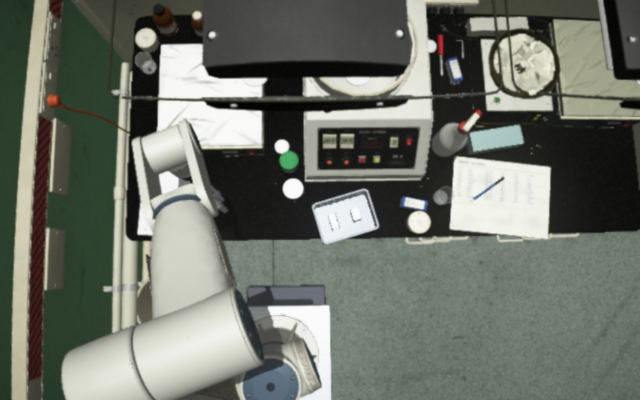

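```bash
python3 - <<'E'
from h import *
s=load('t14'); print(onz(s,227,211,.146)); st=r.get_state(); print(st['t'],st['ee_pos'],st['ft_force'],np.abs(st['joint_vel']).max(),st['gripper_width'])
r.close_job()
E
```

```text
[0.43028098 0.13279747 0.146     ]
17.95 [0.53348043 0.20884188 0.18514459] [-3.59668767  3.67964212 -1.53588414] 0.14855266761562863 0.2024138960419882
the job is handed in; nothing more can be done
```

I opened the cage gate to about 45° and handed the job in at about 18 s, with the gripper still holding the bolt's knob. No verdict was reported.

- **Offcuts:** I put the tube and then the channel in the scrap pan. Both still lay inside it in the last top view.
- **Bolt:** I gripped the knob at 60 N, lifted the bolt about 12 mm and drew it about 38 mm toward the hinge. The scene image showed the keeper empty before I pulled the gate.
- **Gate:** I swung it open along its arc while holding the knob. The knob's final position fits 45° on my estimate of the hinge, with the bolt still about 38 mm drawn. The arm was nearly still, and the wrist force was about 5 N, which matches the spring pull given for 45°.
- **Disagreement:** the gate's free edge, read off a blurry spot in the top view, came out about 26 mm from where 45° would put it. Most of that gap runs along the gate's length, and the angle it gives is about 43–44°.
- **Bystanders:** those visible in the last views looked to be where they started. I compared them by eye only.

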